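# Put the canister back in its rack and screw its cap shut

## Robot

A 6-joint arm with a two-finger parallel gripper is mounted at the origin on a cart in front of the work surface, level with it; the furniture and walls round the work are solid. World frame = base frame: x ahead of the robot, y to its left, z up, the work surface at z = 0. Lengths are in mm, angles in degrees, forces in N, time in s.
With the tool pointing down it reaches from about 300 to 850 mm from the base axis. Payload 4.2 kg.
Tool frame: the origin (TCP) lies at the very end of the fingers, on their centre line; the grasp point (between the pads) lies 19 mm behind it (env.grasp_offset is the distance from the TCP to the grasp point, in mm); z points along the fingers, y is the line along which they close (so a half turn about z gives the same grasp; the last joint's range is limited). The gripper opens to 91 mm and grips with 3 to 60 N. Pads are 32 mm wide; open, the fingers measure 118 mm over their backs; the gripper's body (76 mm by 178 mm) begins 60 mm behind the grasp point.
Start: joints at [-67.953, 18.312, 89.639, -0, 72.044, -1.146], TCP at [226.461, -528.547, 185.476] pointing down, gripper open.
Joint ranges: [-177.97, 177.97], [-48.28, 115.42], [12.27, 149.76], [-77.06, 257.06], [2.81, 150.46], [-146.56, 146.56]. Speed limits (degrees/s): [147.25, 147.25, 180, 180, 180, 180].

## Interface

Orientations are given as [roll, pitch, yaw] about the fixed x, y, z axes, in that order (R = Rz(yaw) Ry(pitch) Rx(roll)).
In Python, from workcell import env, eyes gives the robot as it stands.
- The arm moves only by the tool send_rows, never from a script. Its arguments are lists of equal length, an entry for each row: "grip": the opening, from -1 (shut) to 1 (fully open), so that 0 is half open; "xyz": the shift along the world's x, y, z in m, a list of three; "yaw": the turn about the world's z in degrees. A call has 1 to 8 rows; each row is the pose to reach, as a shift and turn from the pose commanded when the call began; what a row does not reach only later rows make up. A row lasts 1/12 s, in which the tool goes at most 41.7 mm and 7.16 degrees, less where a joint would pass 70% of its speed; a pose out of reach is approached as far as the arm can. A call with a gripper value outside its range is refused whole. The fingers move at their own pace and stop on an object; "grip_force" is the grip in N (left out, the last holds). Time passes only in rows, so rows that repeat a pose let the fingers close. It gives the time, the measured TCP pose, the force, the opening and the grip force at its end, in the units of the state.
- env.state(): the state, without advancing time (a new reading comes with each control period).
- eyes.grab_frame(name): name is "scene" or "top"; returns a dict with "frame" (420x560x3 uint8, red, green, blue), "fx", "fy", "cx", "cy" (pixels), "pose" (4x4, takes a point from camera to world coordinates). Camera axes: x right, y down, z forward; pixel columns grow to the right and rows downward; lengths in mm; the calibration is good to about 2 mm. A picture is of the moment at which its call begins. There is no depth.
- env.job_done(): hands the job in; it is judged then, once.
The state is a dict: "time_s": time; "qpos": joint angles; "qvel": joint speeds; "effort": joint torques, N m; "ee_pos": TCP position; "ee_rot": TCP orientation; "force": force on the tool from outside, world axes, zero at the start; "torque": the same for the moment, N m; "gripper_width": finger opening in mm; "gripper_force": force on a finger pad.
Only numpy, scipy, OpenCV 4.12 (cv2) and the standard library are available. Lean on these libraries where they do the work, as an engineer would, in place of code of your own. Each camera call takes 0.05 s, during which the arm holds its last target. There are 200 camera calls.

## Task

Put the square white canister, upright, into the empty wide bay of the dark wooden rack, setting it down (not dropping it) fully on the rack's floor, and let it go with its cap still unscrewed. Then, with the rack keeping the canister from turning, screw the cap fully shut, clockwise as far as it goes; it needs more than one twist. Leave the canister standing in the bay, never tip it, and leave the spice jar, the steel cup and the peeler where they are.

Things in the scene. Friction and masses are not known exactly. Their poses are not given: they have to be found in the camera images.
- jar: Square white ceramic canister with a steel screw cap, loose, upright, about 0.5 kg. Body 62 x 62 mm with flat vertical sides from the base to 81 mm up (rounded into the shoulder at 86 mm); the cap sits on top, 130 mm overall; nothing sticks out beyond the 62 mm square. Origin: centre of the underside; z up, x and y square to the flat sides. A small white lug (8 mm) stands on the shoulder at the middle of the +x edge: it marks where the cap's tab stands when shut.
- cap_grip (a point): Point on the screw cap's axis, on its grip bar 130 mm above the canister's underside (the bar's very top). The cap is a steel disc, 50 mm across, from 94 to 106 mm above the underside, with an upright grip bar 50 mm long, 14 mm thick and 24 mm high on it (106 to 130 mm). x runs along the bar toward the small tab (8 mm) on the disc's rim; z up. The axes turn with the cap.
- jar_cap (a joint): Angle of the screw cap relative to the canister, rad: 0 fully shut at a hard stop (tab over the canister's lug), growing as it is unscrewed counterclockwise seen from above, hard stop at 2.9. It turns stiffly (about 0.2 N m), stays where it is left and neither rises nor comes off. It is stiff enough that the canister standing free would turn with it.
- rack: Low rack of dark wood, fixed to the worktop, 180 mm long (y) and 102 mm deep (x). Origin: centre of its underside; -x is its front. Floor 10 mm above the worktop. Upright wooden blocks 45 mm high (above the worktop) bound the two bays on their +y and -y sides; a back rail 30 mm high and a front lip 18 mm high close them at the back and front. Wide bay (empty) on the +y half, narrow bay (spice jar) on the -y half, with a 26 mm block between them.
- bay (a point): Centre of the wide bay's floor (x 0, y +31, z +10 mm from the rack's origin). Axes as the rack's. Inside, the bay is 70 mm wide along y and 78 mm along x, so the canister has 4 mm of play at either side and 8 mm at front and back; it may stand in any of its four square orientations.
- spice_jar: Spice jar, 39 mm in diameter and 93 mm tall, standing loose in the rack's narrow bay (centre x 0, y -54 mm from the rack's origin). Origin: centre of its underside. To be left alone.
- cup: Steel cup 68 mm in diameter, 74 mm tall, standing loose and upside down on the worktop. Origin: centre of its underside. To be left alone.
- peeler: Vegetable peeler, 170 x 25 x 18 mm, lying loose on the worktop. Origin: centre of its underside, x along it. To be left alone.
There are look-alikes about, which are no part of the job. There is more than one size of the jar; the one meant has the size given above. There is more than one size of the rack; the one meant has the size given above.

How it is judged:
By the outcome, as a careful person would: the job done as asked, in the order asked, and still so for the second after the job is handed in, with the robot touching nothing.
It also fails if it takes over 61 s, if anything falls off the work surface, if the arm or the gripper's body presses on something with over 40 N, if the wrist force passes 120 N, or if a joint passes its speed limit or range.

## Working session

There is one attempt and no reset: what is moved stays moved. The work goes in short steps, Python scripts to look and compute and a tool call to move; the robot and the scene stay as the last step left them, time stands still between calls to the robot, and variables do not carry over. Pictures are saved under pics/ and viewed, at most 10 in all, crops included, and the job is handed in when it is done.

Besides the shell and the picture viewer there is one more tool, called after "Request:" as name(argument=value, ...), one argument or row to a line, values as JSON. send_rows: Moves the arm, as the interface text tells. Its arguments: {"type":"object","properties":{"grip":{"type":"array"},"xyz":{"type":"array"},"yaw":{"type":"array"},"grip_force":{"type":"number"}},"required":["grip","xyz","yaw"]}

```bash
mkdir -p pics
cat > h.py <<'E'
import numpy as np, cv2
from workcell import env, eyes
def grab(n,save=None):
    f=eyes.grab_frame(n)
    if save: cv2.imwrite('pics/'+save,cv2.cvtColor(f['frame'],cv2.COLOR_RGB2BGR))
    return f
def px2w(f,u,v,z):
    T=np.array(f['pose']); d=T[:3,:3]@np.array([(u-f['cx'])/f['fx'],(v-f['cy'])/f['fy'],1.])
    return T[:3,3]+d*(z-T[2,3])/d[2]
def w2px(f,p):
    T=np.array(f['pose']); c=T[:3,:3].T@(np.array(p,float)-T[:3,3])
    return np.array([f['fx']*c[0]/c[2]+f['cx'],f['fy']*c[1]/c[2]+f['cy']])
E
python3 - <<'E'
from h import *
import pickle
for n in('scene','top'):
    f=grab(n,n+'0.png'); pickle.dump(f,open(n+'0.pkl','wb')); print(f['fx'],f['cx'],np.round(f['pose'],3).tolist())
print(env.state())
E
```

```text
407.20368800590205 279.02382120012777 [[-0.827, -0.315, 0.466, 135.474], [-0.563, 0.436, -0.702, 632.657], [0.018, -0.843, -0.538, 560.79], [0.0, 0.0, 0.0, 1.0]]
379.67378013673164 278.58106277155804 [[-0.004, -0.983, 0.181, 363.775], [-1.0, 0.0, -0.02, 28.286], [0.019, -0.181, -0.983, 1011.053], [0.0, 0.0, 0.0, 1.0]]
{'time_s': 0.1, 'qpos': array([-6.79520434e+01,  1.83467264e+01,  8.96978120e+01, -1.15504056e-04,
        7.20418238e+01, -1.14622174e+00]), 'qvel': array([ 0.05707549, -0.09856753, -0.11561703, -0.0359343 ,  0.01197896,
       -0.05976753]), 'effort': array([ 1.78527976e-06, -4.13332808e+01, -2.32510614e+01,  7.28712254e-02,
        4.22349398e-02, -6.05233231e-05]), 'ee_pos': array([ 226.28348554, -528.09084315,  184.72778421]), 'ee_rot': array([-1.79913653e+02, -1.61778939e-03,  2.31942128e+01]), 'force': array([ 0.13258129,  0.07495421, -0.0863796 ]), 'torque': array([ 0.03739806,  0.01565511, -0.02439794]), 'gripper_force': 0.0, 'gripper_width': 91.232810953281}
```

View pics/scene0.png

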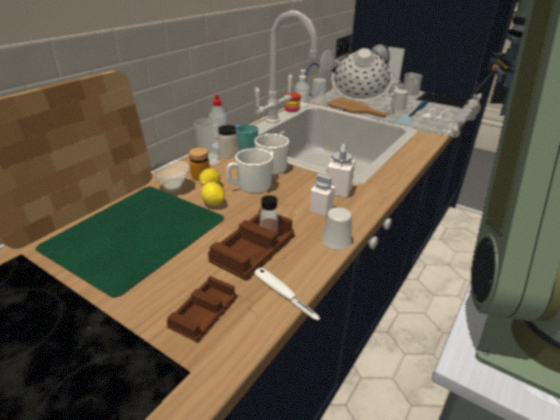

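View pics/top0.png

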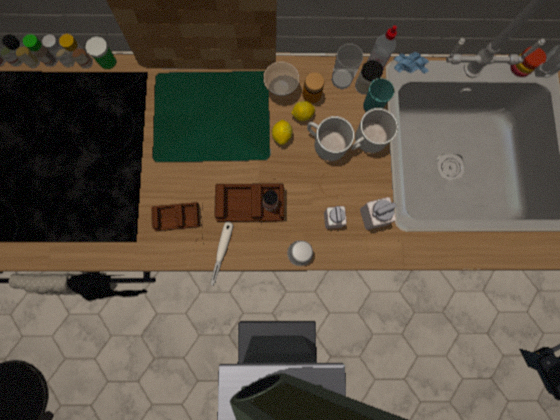

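Candidates in top view: canisters at (336,217), small, and (379,213), larger; racks at (250,202), about 70 px (≈180 mm), and (176,216), about 48 px. The 62 mm canister should span about 25 px, which points to (379,213). I'll check in a close crop.

Run:
```python
from h import *
a=cv2.imread('pics/top0.png'); b=cv2.imread('pics/scene0.png')
c1=cv2.resize(a[190:240,320:400],None,fx=10,fy=10,interpolation=cv2.INTER_CUBIC)[:, :800]
cv2.imwrite('pics/c1.png',c1)
A=cv2.resize(b[140:220,300:370],None,fx=5.5,fy=5.5,interpolation=cv2.INTER_CUBIC)
B=cv2.resize(a[175:230,208:293],(400,259),interpolation=cv2.INTER_CUBIC)
o=np.zeros((460,800,3),np.uint8); o[:440,:385]=A; o[:259,395:795]=B
cv2.imwrite('pics/c2.png',o)
```

```text
(no output)
```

View pics/c1.png

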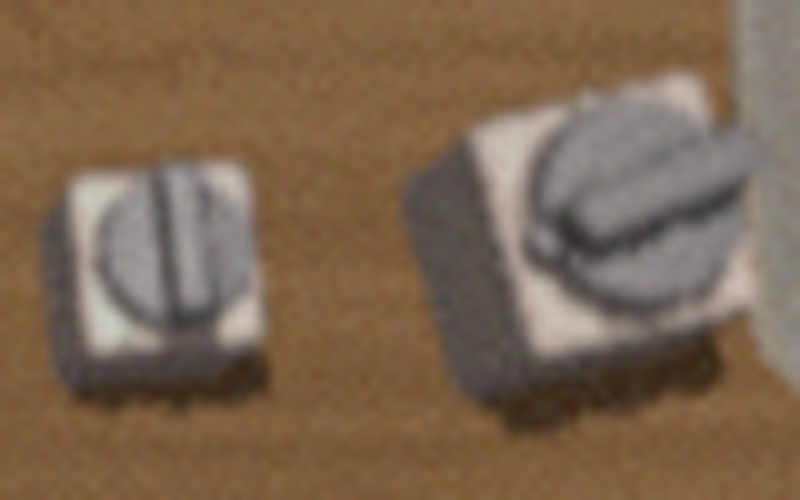

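View pics/c2.png

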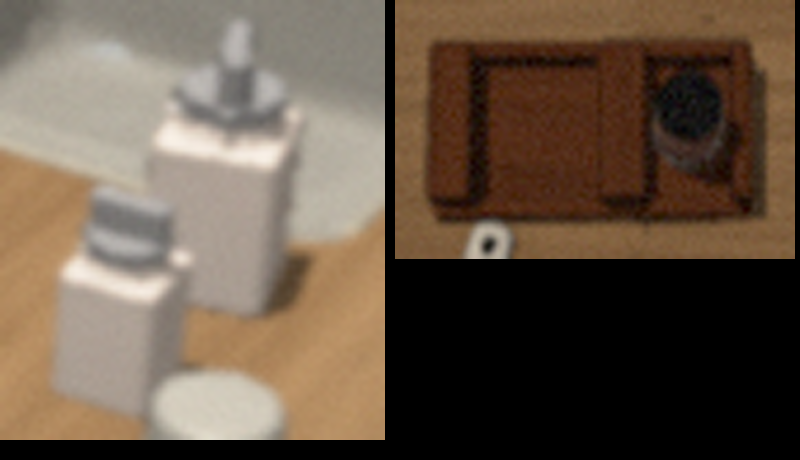

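```bash
cat > fit.py <<'E'
from h import *
import pickle
from scipy.optimize import least_squares
f=pickle.load(open('top0.pkl','rb'))
def fit(P,uv,p0):
    P=np.array(P,float);uv=np.array(uv,float)
    def W(p):
        c,s=np.cos(p[2]),np.sin(p[2]); return np.c_[p[0]+c*P[:,0]-s*P[:,1],p[1]+s*P[:,0]+c*P[:,1],P[:,2]]
    g=lambda p:np.array([w2px(f,w) for w in W(p)])-uv
    r=least_squares(lambda p:g(p).ravel(),p0); print(np.round(r.x[:2],1),np.degrees(r.x[2]).round(1)); print(np.round(g(r.x),1).tolist()); return r.x
if __name__=='__main__':
    k=lambda u,v:(320+u/10-.45,190+v/10-.45)
    for u,v,z in [(468,132,84),(705,78,84),(752,305,84),(525,360,84),(587,98,88),(547,243,100),(590,220,130),(745,145,130),(640,205,106)]:
        print((u,v),px2w(f,*k(u,v),z).round(1))
    j=fit([(31,31,84),(31,-31,84),(-31,-31,84),(-31,31,84)],[k(468,132),k(705,78),k(752,305),k(525,360)],[400,-230,.2])
    q=lambda u,v:(208+(u-395)/4.706-.4,175+v/4.706-.4)
    for u,v,z in [(432,42,45),(473,45,45),(602,45,45),(645,42,45),(748,42,45),(430,197,45),(645,200,45),(437,218,0),(750,218,0),(437,218,18),(475,60,30)]:
        print((u,v,z),px2w(f,*q(u,v),z).round(1))
    r=fit([(51,90,45),(51,-90,45),(51,66,45),(51,-4,45),(51,-30,45)],[q(432,42),q(748,42),q(473,43),q(602,43),q(645,42)],[430,100,0])
E
python3 fit.py
```

```text
(468, 132) [ 548.  -209.9   84. ]
(705, 78) [ 561.8 -270.3   84. ]
(752, 305) [ 504.2 -278.8   84. ]
(525, 360) [ 490.5 -221.4   84. ]
(587, 98) [ 555.8 -239.1   88. ]
(547, 243) [ 517.1 -223.9  100. ]
(590, 220) [ 517.6 -226.1  130. ]
(745, 145) [ 535.7 -264.1  130. ]
(640, 205) [ 525.5 -245.5  106. ]
[ 526.1 -245.1] 11.5
[[-0.6, -0.9], [-0.4, -0.4], [1.2, 0.9], [-0.2, 0.4]]
(432, 42, 45) [606.8 173.5  45. ]
(473, 45, 45) [605.2 150.8  45. ]
(602, 45, 45) [605.2  79.3  45. ]
(645, 42, 45) [607.   55.4  45. ]
(748, 42, 45) [607.   -1.9  45. ]
(430, 197, 45) [519.8 172.3  45. ]
(645, 200, 45) [518.  55.  45.]
(437, 218, 0) [514.9 174.7   0. ]
(750, 218, 0) [514.8  -3.8   0. ]
(437, 218, 18) [512.2 172.1  18. ]
(475, 60, 30) [600.2 151.3  30. ]
[555.7  84.9] 0.1
[[-0.6, 0.1], [1.2, 0.0], [-0.1, -0.1], [-0.7, -0.1], [0.2, 0.1]]
```

Both images agree: the left canister is too small (about 18 px) and the right one has a 62 mm side, so jar = (379,213). The large rack's y is well fixed, but its x needs a closer look.

Run:
```python
from h import *
a=cv2.imread('pics/top0.png'); b=cv2.imread('pics/scene0.png')
A=cv2.resize(b[195:280,200:300],(800,680)[:1]+(680,),interpolation=cv2.INTER_CUBIC)[:600]
B=cv2.resize(a[178:224,210:290],(800,460),interpolation=cv2.INTER_CUBIC)
cv2.imwrite('pics/s1.png',A)
```

```text
(no output)
```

View pics/s1.png

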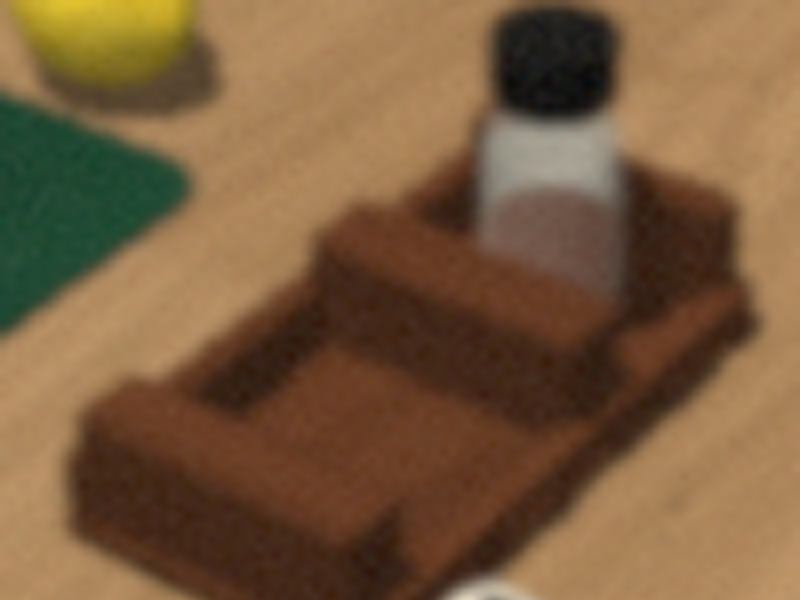

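Run:
```python
from h import *
import pickle
f=pickle.load(open('scene0.pkl','rb'))
q=lambda u,v:(200+u/8-.44,195+v/8-.44)
for n,u,v,z in [('+51,90',85,425,45),('51,66',135,382,45),('-39,66',395,510,45),('51,-4',320,250,45),('-39,-4',600,350,45),('51,-30',360,207,45),('-51,-90 b',758,322,0),('-51,-90 lip',745,288,18),('-39,-90',735,205,45),('39,66 fl',250,405,10),('39,-4 fl',340,340,10),('-39,-4 fl',540,425,10),('39,66 r',190,385,30)]:
    print(n,px2w(f,*q(u,v),z).round(1))
c=(557,85)
for p in [(51,90,45),(51,66,45),(-39,66,45),(51,-4,45),(-39,-4,45),(-51,-90,0),(-51,-90,18),(39,-4,10)]:
    u=w2px(f,(c[0]+p[0],c[1]+p[1],p[2])); print(p,((u-[200,195]+.44)*8).round())
```

```text
+51,90 [602.  176.2  45. ]
51,66 [603.4 155.9  45. ]
-39,66 [518.8 157.1  45. ]
51,-4 [601.4  83.6  45. ]
-39,-4 [514.6  75.9  45. ]
51,-30 [605.2  61.4  45. ]
-51,-90 b [518.4  -9.7   0. ]
-51,-90 lip [ 5.176e+02 -3.000e-01  1.800e+01]
-39,-90 [5.217e+02 2.000e-01 4.500e+01]
39,66 fl [603.3 113.1  10. ]
39,-4 fl [601.6  76.4  10. ]
-39,-4 fl [534.6  74.6  10. ]
39,66 r [604.5 134.6  30. ]
(51, 90, 45) [ 70. 414.]
(51, 66, 45) [134. 366.]
(-39, 66, 45) [413. 498.]
(51, -4, 45) [307. 237.]
(-39, -4, 45) [578. 355.]
(-51, -90, 0) [786. 345.]
(-51, -90, 18) [789. 294.]
(39, -4, 10) [346. 355.]
```

Run:
```python
from h import *
import pickle
f=pickle.load(open('top0.pkl','rb')); im=f['frame'].astype(float)
for lab,c in [('bay',slice(232,244)),('Lblock',slice(218,222)),('mid',slice(254,259)),('narrowR',slice(276,281))]:
    p=im[178:228,c].mean(1)
    print(lab); print([(178+i,int(r[0]),int(r[2])) for i,r in enumerate(p)])
for cx in (557,563):
  print(cx,{(x,z):w2px(f,(cx+x,116,z)).round(1)[1] for x,z in [(51,30),(51,45),(51,0),(39,30),(39,10),(-39,10),(-39,18),(-51,18),(-51,0),(-39,45)]})
```

```text
bay
[(178, 129, 64), (179, 128, 64), (180, 130, 66), (181, 131, 67), (182, 131, 66), (183, 111, 52), (184, 83, 30), (185, 75, 14), (186, 66, 18), (187, 38, 7), (188, 32, 6), (189, 60, 16), (190, 78, 20), (191, 80, 22), (192, 79, 17), (193, 83, 24), (194, 86, 25), (195, 85, 21), (196, 82, 21), (197, 79, 20), (198, 79, 20), (199, 82, 24), (200, 81, 23), (201, 81, 22), (202, 84, 25), (203, 85, 21), (204, 86, 25), (205, 82, 23), (206, 83, 21), (207, 84, 22), (208, 85, 25), (209, 81, 21), (210, 77, 21), (211, 75, 21), (212, 75, 17), (213, 77, 21), (214, 76, 20), (215, 78, 21), (216, 76, 20), (217, 76, 19), (218, 83, 23), (219, 82, 20), (220, 67, 19), (221, 56, 22), (222, 93, 44), (223, 126, 64), (224, 129, 67), (225, 129, 68), (226, 125, 65), (227, 121, 61)]
Lblock
[(178, 134, 69), (179, 131, 66), (180, 132, 67), (181, 131, 64), (182, 128, 65), (183, 107, 51), (184, 79, 27), (185, 82, 17), (186, 85, 24), (187, 87, 25), (188, 83, 18), (189, 84, 24), (190, 88, 28), (191, 83, 21), (192, 84, 22), (193, 82, 20), (194, 84, 21), (195, 86, 24), (196, 84, 21), (197, 86, 24), (198, 84, 21), (199, 8
[... 1859 characters left out ...]
78, 35), (222, 108, 52), (223, 126, 60), (224, 124, 59), (225, 123, 59), (226, 130, 64), (227, 130, 62)]
557 {(51, 30): np.float64(184.5), (51, 45): np.float64(183.1), (51, 0): np.float64(187.2), (39, 30): np.float64(188.9), (39, 10): np.float64(190.6), (-39, 10): np.float64(219.2), (-39, 18): np.float64(218.7), (-51, 18): np.float64(223.2), (-51, 0): np.float64(224.2), (-39, 45): np.float64(217.1)}
563 {(51, 30): np.float64(182.3), (51, 45): np.float64(180.9), (51, 0): np.float64(185.0), (39, 30): np.float64(186.7), (39, 10): np.float64(188.5), (-39, 10): np.float64(217.0), (-39, 18): np.float64(216.5), (-51, 18): np.float64(221.0), (-51, 0): np.float64(222.0), (-39, 45): np.float64(214.8)}
```

Bay centre is about (561.5, 116), rack yaw 0. Jar is at (526,-245), yaw 11.5°, with the cap about 104° open. Going to the jar, closing across its y sides.

Request:
send_rows(
  grip=[1, 1, 1, 1, 1, 1, 1, 1],
  xyz=[
    [0.025, 0.024, 0],
    [0.05, 0.047, 0],
    [0.075, 0.071, 0],
    [0.1, 0.095, 0],
    [0.125, 0.118, 0],
    [0.15, 0.142, 0],
    [0.175, 0.166, 0],
    [0.2, 0.19, 0],
  ],
  yaw=[-1.5, -3, -4.5, -6, -7.5, -9, -10.5, -11.7],
  grip_force=30,
)

```text
time_s: 0.77
ee_pos: [427.2, -337.0, 185.2]
ee_rot: [-180.0, 0.0, 11.4]
force: [0.6, -0.9, 0.1]
gripper_width: 91.2
gripper_force: 0.0
```

Request:
send_rows(
  grip=[1, 1, 1, 1, 1, 1, 1, 1],
  xyz=[
    [0.02, 0.019, 0],
    [0.04, 0.037, 0],
    [0.06, 0.056, 0],
    [0.08, 0.075, 0],
    [0.0995, 0.0935, 0],
    [0.0995, 0.0935, 0],
    [0.0995, 0.0935, 0],
    [0.0995, 0.0935, 0],
  ],
  yaw=[0, 0, 0, 0, 0, 0, 0, 0],
)

```text
time_s: 1.43
ee_pos: [525.3, -245.2, 185.0]
ee_rot: [-180.0, 0.1, 11.5]
force: [0.0, -0.0, 0.5]
gripper_width: 90.8
gripper_force: 0.0
```

Run:
```python
from h import *
f=grab('scene'); im=cv2.cvtColor(f['frame'],cv2.COLOR_RGB2BGR)
print(env.state()['ee_pos'])
for p in [(525.3,-245.2,185),(526,-245,130)]: print(w2px(f,p).round(1))
cv2.imwrite('pics/s2.png',cv2.resize(im[90:210,285:405],(600,600),interpolation=cv2.INTER_CUBIC))
```

```text
[ 525.11835776 -245.56296232  185.18549372]
[346.2 126.5]
[343.6 147. ]
```

View pics/s2.png

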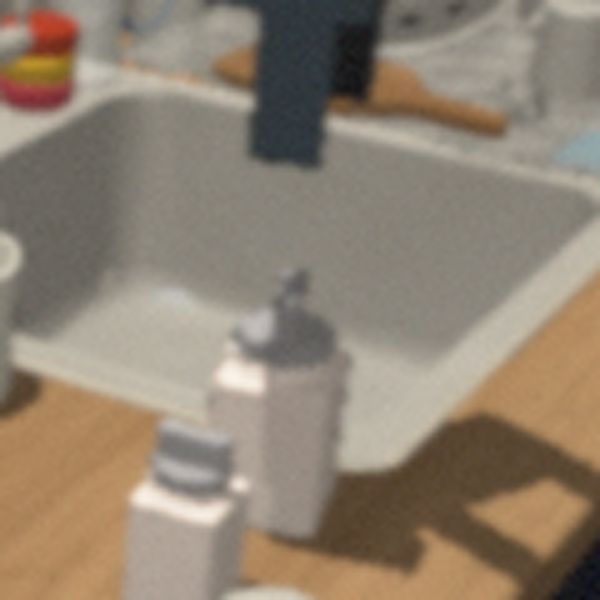

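Request:
send_rows(
  grip=[1, 1, 1, 1, 1, 1, 1, 1],
  xyz=[
    [0, 0, -0.018],
    [0, 0, -0.036],
    [0, 0, -0.054],
    [0, 0, -0.072],
    [0, 0, -0.09],
    [0, 0, -0.108],
    [0, 0, -0.122],
    [0, 0, -0.13],
  ],
  yaw=[0, 0, 0, 0, 0, 0, 0, 0],
)

```text
time_s: 2.15
ee_pos: [524.0, -245.6, 53.8]
ee_rot: [-179.9, 0.1, 11.4]
force: [-1.1, -0.5, 0.6]
gripper_width: 91.3
gripper_force: 0.0
```

Request:
send_rows(
  grip=[0.6, 0.5, 0.4, 0.3, 0.2, 0.1, 0.0, -0.1],
  xyz=[
    [0, 0, 0],
    [0, 0, 0],
    [0, 0, 0],
    [0, 0, 0],
    [0, 0, 0],
    [0, 0, 0],
    [0, 0, 0],
    [0, 0, 0],
  ],
  yaw=[0, 0, 0, 0, 0, 0, 0, 0],
  grip_force=25,
)

```text
time_s: 2.82
ee_pos: [526.8, -246.2, 57.5]
ee_rot: [179.8, -0.1, 11.5]
force: [-2.1, -1.9, 7.9]
gripper_width: 59.4
gripper_force: 46.0
```

Request:
send_rows(
  grip=[-0.1, -0.1, -0.1],
  xyz=[
    [0, 0, 0],
    [0, 0, 0],
    [0, 0, 0],
  ],
  yaw=[0, 0, 0],
  grip_force=30,
)

```text
time_s: 3.07
ee_pos: [526.8, -246.2, 57.5]
ee_rot: [179.8, -0.1, 11.5]
force: [-0.9, -1.8, 6.6]
gripper_width: 59.2
gripper_force: 49.9
```

Run:
```python
from h import *
for k in('scene',):
  f=grab(k); im=cv2.cvtColor(f['frame'],cv2.COLOR_RGB2BGR)
  cv2.imwrite('pics/s3.png',cv2.resize(im[90:210,285:405],(600,600),interpolation=cv2.INTER_CUBIC))
s=env.state(); print({k:np.round(s[k],2) for k in('ee_pos','ee_rot','force','torque','gripper_width','gripper_force')})
```

```text
{'ee_pos': array([ 526.84, -246.19,   57.47]), 'ee_rot': array([ 1.7982e+02, -1.2000e-01,  1.1530e+01]), 'force': array([-1.71, -2.6 ,  6.86]), 'torque': array([-0.33,  0.3 ,  0.09]), 'gripper_width': np.float64(59.22), 'gripper_force': np.float64(49.87)}
```

View pics/s3.png

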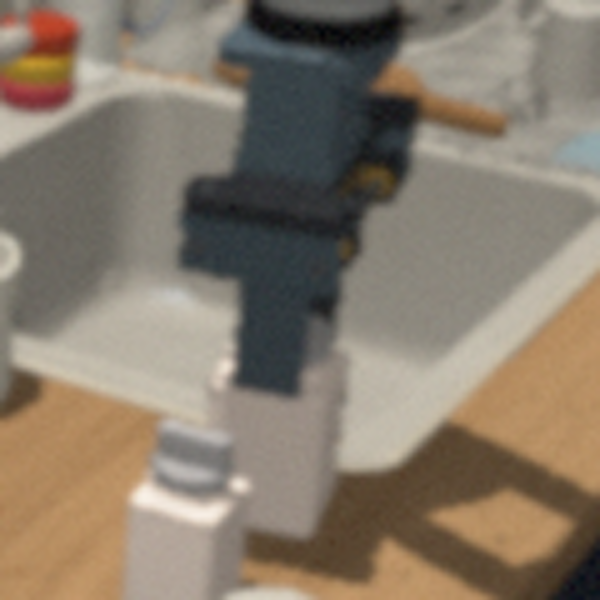

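Request:
send_rows(
  grip=[-0.1, -0.1, -0.1, -0.1, -0.1, -0.1, -0.1, -0.1],
  xyz=[
    [0, 0, 0.004],
    [0, 0, 0.01],
    [0, 0, 0.02],
    [0, 0, 0.03],
    [0, 0, 0.04],
    [0, 0, 0.05],
    [0, 0, 0.06],
    [0, 0, 0.07],
  ],
  yaw=[0, 0, 0, 0, 0, 0, 0, 0],
)

```text
time_s: 3.78
ee_pos: [526.0, -245.0, 126.7]
ee_rot: [180.0, -0.0, 11.5]
force: [-0.3, -0.1, -5.0]
gripper_width: 59.2
gripper_force: 46.1
```

Request:
send_rows(
  grip=[-0.1, -0.1, -0.1, -0.1, -0.1, -0.1, -0.1, -0.1],
  xyz=[
    [0, 0, 0.01],
    [0, 0, 0.02],
    [0, 0, 0.03],
    [0, 0, 0.04],
    [0, 0, 0.05],
    [0, 0, 0.06],
    [0, 0, 0.07],
    [0, 0, 0.08],
  ],
  yaw=[0, 0, 0, 0, 0, 0, 0, 0],
)

```text
time_s: 4.45
ee_pos: [525.9, -245.0, 206.5]
ee_rot: [180.0, 0.0, 11.5]
force: [-0.5, 0.1, -4.6]
gripper_width: 58.8
gripper_force: 46.1
```

Request:
send_rows(
  grip=[-0.1, -0.1, -0.1, -0.1, -0.1, -0.1, -0.1, -0.1],
  xyz=[
    [0.001, 0.01, 0],
    [0.003, 0.033, 0],
    [0.006, 0.059, 0],
    [0.008, 0.085, 0],
    [0.011, 0.111, 0],
    [0.014, 0.137, 0],
    [0.016, 0.163, 0],
    [0.018, 0.185, 0],
  ],
  yaw=[-0.5, -1, -2, -3, -4, -5, -5.5, -6],
)

```text
time_s: 5.12
ee_pos: [543.9, -58.2, 206.1]
ee_rot: [-180.0, -0.0, 5.5]
force: [-0.0, -0.3, -5.0]
gripper_width: 59.1
gripper_force: 44.0
```

Request:
send_rows(
  grip=[-0.1, -0.1, -0.1, -0.1, -0.1, -0.1, -0.1, -0.1],
  xyz=[
    [0.0025, 0.026, 0],
    [0.005, 0.052, 0],
    [0.0075, 0.078, 0],
    [0.01, 0.104, 0],
    [0.0125, 0.13, 0],
    [0.015, 0.155, 0],
    [0.017, 0.17, 0],
    [0.0175, 0.176, 0],
  ],
  yaw=[-1, -2, -3, -4, -5, -5.5, -5.5, -5.5],
)

```text
time_s: 5.78
ee_pos: [561.7, 118.4, 205.9]
ee_rot: [-179.9, -0.0, 0.1]
force: [0.0, -0.1, -5.2]
gripper_width: 59.0
gripper_force: 44.0
```

Request:
send_rows(
  grip=[-0.1, -0.1, -0.1, -0.1, -0.1, -0.1, -0.1, -0.1],
  xyz=[
    [0, 0, -0.005],
    [0, 0, -0.015],
    [0, 0, -0.025],
    [0, 0, -0.035],
    [0, 0, -0.045],
    [0, 0, -0.055],
    [0, 0, -0.065],
    [0, 0, -0.07],
  ],
  yaw=[0, 0, 0, 0, 0, 0, 0, 0],
)

```text
time_s: 6.45
ee_pos: [560.5, 115.5, 133.5]
ee_rot: [180.0, 0.2, -0.0]
force: [-0.8, 0.2, -5.5]
gripper_width: 59.1
gripper_force: 43.9
```

Run:
```python
from h import *
import pickle
f=grab('scene'); im=cv2.cvtColor(f['frame'],cv2.COLOR_RGB2BGR); pickle.dump(f,open('scene1.pkl','wb'))
s=env.state(); print(s['ee_pos'],s['ee_rot'])
cv2.imwrite('pics/s4.png',cv2.resize(im[165:285,195:315],(600,600),interpolation=cv2.INTER_CUBIC))
p=s['ee_pos']; b=p[2]-57.5
q=lambda w:((w2px(f,w)-[195,165]+.4)*5).round()
for d in [(31,31,0),(-31,31,0),(-31,-31,0),(-31,31,81)]: print(d,q(p*[1,1,0]+[d[0],d[1],b+d[2]]))
```

```text
[560.18205732 115.51522264 133.01044065] [ 1.79952979e+02  2.24321609e-01 -2.38685242e-02]
(31, 31, 0) [143. 327.]
(-31, 31, 0) [265. 383.]
(-31, -31, 0) [359. 307.]
(-31, 31, 81) [260. 207.]
```

View pics/s4.png

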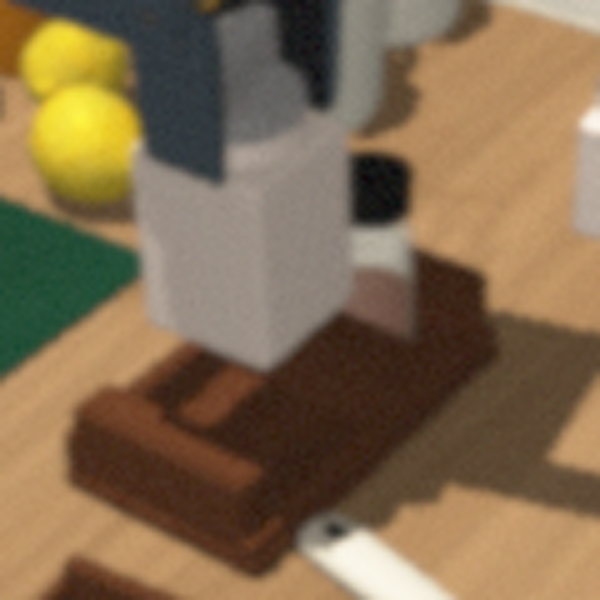

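Run:
```python
from h import *
import pickle
f=pickle.load(open('scene1.pkl','rb'))
q=lambda w:((w2px(f,w)-[195,165]+.4)*5).round()
c=np.array([561.5,84.8,0])
for d,o in [((51,90,45),(83,410)),((-39,66,45),(265,465)),((-51,90,0),(255,572)),((-51,-90,18),(490,320)),((-39,-90,45),(485,275)),((51,90,0),(72,480))]: print(d,q(c+d),o)
print('jar scene0')
R=cv2.Rodrigues(np.array([0,0,np.radians(11.5)]))[0]
for d in [(-31,31,0),(31,31,0),(-31,-31,0),(-31,31,81)]:
    print(d,((w2px(f,R@np.array(d,float)+[526.1,-245.1,0])-[300,140]+.4)*5.5).round())
# edges of rack: gradient columns not needed
im=f['frame'].astype(float)
```

```text
(51, 90, 45) [ 61. 404.] (83, 410)
(-39, 66, 45) [274. 456.] (265, 465)
(-51, 90, 0) [263. 589.] (255, 572)
(-51, -90, 18) [510. 330.] (490, 320)
(-39, -90, 45) [489. 272.] (485, 275)
(51, 90, 0) [ 69. 489.] (72, 480)
jar scene0
(-31, 31, 0) [260. 327.]
(31, 31, 0) [135. 299.]
(-31, -31, 0) [292. 267.]
(-31, 31, 81) [279. 177.]
```

Request:
send_rows(
  grip=[-0.1, -0.1, -0.1, -0.1, -0.1],
  xyz=[
    [-0.0002, 0.001, -0.008],
    [-0.0002, 0.001, -0.016],
    [-0.0002, 0.001, -0.024],
    [-0.0002, 0.001, -0.024],
    [-0.0002, 0.001, -0.024],
  ],
  yaw=[0, 0, 0, 0, 0],
)

```text
time_s: 6.92
ee_pos: [560.9, 116.9, 110.9]
ee_rot: [180.0, 0.1, 0.0]
force: [0.4, -0.2, -5.1]
gripper_width: 59.0
gripper_force: 44.0
```

Run:
```python
from h import *
import pickle
f=grab('scene'); im=cv2.cvtColor(f['frame'],cv2.COLOR_RGB2BGR); pickle.dump(f,open('scene2.pkl','wb'))
s=env.state(); print(s['ee_pos'],s['ee_rot'],s['force'])
cv2.imwrite('pics/s5.png',cv2.resize(im[195:275,205:285],(800,800),interpolation=cv2.INTER_CUBIC)[150:750])
```

```text
[561.35720366 117.02570921 111.4272862 ] [ 1.79995341e+02 -3.71133722e-03 -1.39136246e-03] [ 0.23026744 -0.32304959 -5.57130502]
```

View pics/s5.png

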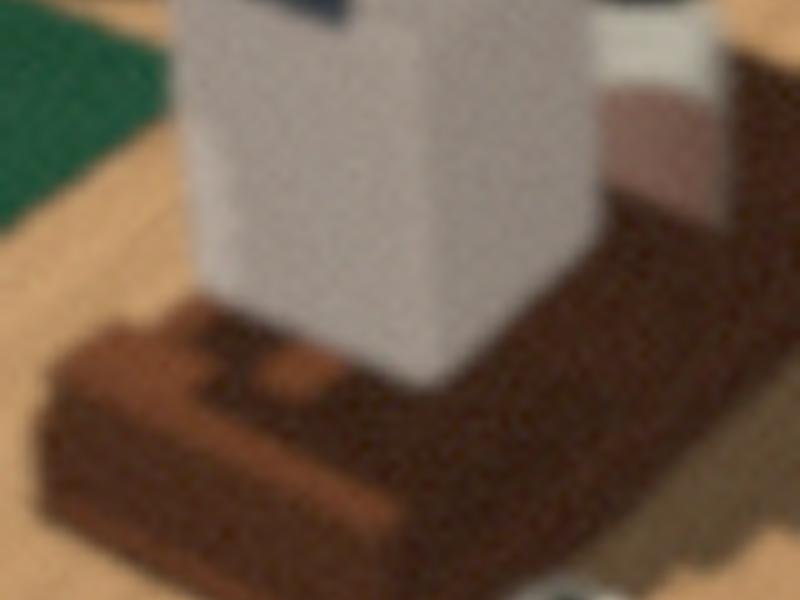

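Run:
```python
from h import *
import pickle
f=pickle.load(open('scene2.pkl','rb'))
k=lambda u,v:(205+u/10-.45,210+v/10-.45)
for n,u,v,z in [('jar -x+y',425,388,54.5),('jar +x+y',203,290,54.5),('jar -x-y',603,240,54.5),('blk in front',408,490,45),('blk in mid',300,432,45),('blk in back',205,378,45),('blk out front',385,530,45),('blk out back',45,385,45),('blk back in',110,325,45)]:
    print(n,px2w(f,*k(u,v),z).round(1))
```

```text
jar -x+y [533.2 144.2  54.5]
jar +x+y [589.2 145.5  54.5]
jar -x-y [533.2  84.6  54.5]
blk in front [524.  161.7  45. ]
blk in mid [552.2 160.2  45. ]
blk in back [578.5 158.2  45. ]
blk out front [520.3 173.5  45. ]
blk out back [603.  178.4  45. ]
blk back in [605.5 156.3  45. ]
```

Run:
```python
from h import *
import pickle
f=pickle.load(open('top0.pkl','rb')); im=f['frame'].astype(float)
p=im[192:212].mean(0)
print([(i,int(p[i,0]),int(p[i,2])) for i in list(range(211,232))+list(range(248,266))+list(range(278,290))])
for y0 in(85,89): print(y0,{(y,z):w2px(f,(562,y0+y,z)).round(1)[0] for y,z in [(90,45),(90,0),(66,45),(66,10),(-4,45),(-30,45),(-30,10),(-90,45)]})
```

```text
[(211, 128, 63), (212, 130, 63), (213, 128, 63), (214, 107, 51), (215, 81, 30), (216, 76, 18), (217, 82, 21), (218, 84, 21), (219, 85, 23), (220, 85, 21), (221, 85, 22), (222, 81, 20), (223, 62, 18), (224, 34, 8), (225, 31, 8), (226, 34, 7), (227, 48, 13), (228, 76, 18), (229, 83, 22), (230, 82, 21), (231, 82, 23), (248, 83, 23), (249, 82, 20), (250, 81, 23), (251, 70, 14), (252, 79, 22), (253, 82, 22), (254, 82, 23), (255, 79, 20), (256, 77, 20), (257, 77, 21), (258, 79, 21), (259, 82, 22), (260, 65, 16), (261, 43, 12), (262, 40, 17), (263, 49, 25), (264, 52, 26), (265, 45, 25), (278, 52, 18), (279, 48, 12), (280, 62, 18), (281, 70, 18), (282, 71, 16), (283, 66, 20), (284, 62, 28), (285, 62, 31), (286, 80, 39), (287, 121, 59), (288, 130, 63), (289, 130, 64)]
85 {(90, 45): np.float64(214.4), (90, 0): np.float64(216.9), (66, 45): np.float64(223.7), (66, 10): np.float64(225.3), (-4, 45): np.float64(250.8), (-30, 45): np.float64(260.8), (-30, 10): np.float64(261.2), (-90, 45): np.float64(283.9)}
89 {(90, 45): np.float64(212.9), (90, 0): np.float64(215.4), (66, 45): np.float64(222.2), (66, 10): np.float64(223.8), (-4, 45): np.float64(249.2), (-30, 45): np.float64(259.3), (-30, 10): np.float64(259.7), (-90, 45): np.float64(282.4)}
```

Request:
send_rows(
  grip=[-0.1, -0.1, -0.1, -0.1, -0.1, -0.1],
  xyz=[
    [0, 0, -0.005],
    [0, 0, -0.01],
    [0, 0, -0.015],
    [0, 0, -0.02],
    [0, 0, -0.024],
    [0, 0, -0.024],
  ],
  yaw=[0, 0, 0, 0, 0, 0],
)

```text
time_s: 7.47
ee_pos: [560.4, 116.8, 86.2]
ee_rot: [180.0, 0.1, -0.0]
force: [-0.5, -1.0, -5.3]
gripper_width: 59.2
gripper_force: 43.9
```

Request:
send_rows(
  grip=[-0.1, -0.1, -0.1, -0.1, -0.1, -0.1],
  xyz=[
    [0, 0, -0.004],
    [0, 0, -0.008],
    [0, 0, -0.012],
    [0, 0, -0.015],
    [0, 0, -0.015],
    [0, 0, -0.015],
  ],
  yaw=[0, 0, 0, 0, 0, 0],
)

```text
time_s: 7.97
ee_pos: [561.2, 116.9, 72.2]
ee_rot: [180.0, 0.0, -0.0]
force: [-0.2, -0.9, -6.3]
gripper_width: 58.8
gripper_force: 44.0
```

Request:
send_rows(
  grip=[-0.1, -0.1, -0.1, -0.1, -0.1],
  xyz=[
    [0, 0, -0.001],
    [0, 0, -0.002],
    [0, 0, -0.003],
    [0, 0, -0.003],
    [0, 0, -0.003],
  ],
  yaw=[0, 0, 0, 0, 0],
)

```text
time_s: 8.38
ee_pos: [561.2, 116.9, 69.5]
ee_rot: [180.0, 0.0, -0.0]
force: [0.2, 0.9, -5.1]
gripper_width: 58.8
gripper_force: 44.0
```

Request:
send_rows(
  grip=[-0.1, -0.1, -0.1, -0.1],
  xyz=[
    [0, 0, -0.001],
    [0, 0, -0.002],
    [0, 0, -0.002],
    [0, 0, -0.002],
  ],
  yaw=[0, 0, 0, 0],
)

```text
time_s: 8.72
ee_pos: [561.4, 117.0, 67.7]
ee_rot: [180.0, -0.0, -0.0]
force: [-0.3, 0.3, -2.9]
gripper_width: 59.2
gripper_force: 44.5
```

Contact beginning (−5 → −2.9 N) at the expected height. I'll go down 1.5 mm more.

Request:
send_rows(
  grip=[-0.1, -0.1, -0.1, -0.1],
  xyz=[
    [0, 0, -0.0005],
    [0, 0, -0.001],
    [0, 0, -0.0015],
    [0, 0, -0.0015],
  ],
  yaw=[0, 0, 0, 0],
)

```text
time_s: 9.05
ee_pos: [561.5, 116.9, 67.5]
ee_rot: [-180.0, -0.1, -0.0]
force: [-3.4, -1.2, 6.0]
gripper_width: 59.0
gripper_force: 47.4
```

Request:
send_rows(
  grip=[0.3, 0.35, 0.4, 0.45, 0.5, 0.6, 0.65, 0.65],
  xyz=[
    [0, 0, 0],
    [0, 0, 0],
    [0, 0, 0],
    [0, 0, 0],
    [0, 0, 0],
    [0, 0, 0],
    [0, 0, 0],
    [0, 0, 0],
  ],
  yaw=[0, 0, 0, 0, 0, 0, 0, 0],
)

```text
time_s: 9.72
ee_pos: [561.8, 117.2, 66.1]
ee_rot: [-180.0, -0.1, -0.0]
force: [0.7, -0.3, 0.3]
gripper_width: 75.2
gripper_force: 0.0
```

Request:
send_rows(
  grip=[0.65, 0.65, 0.65, 0.65, 0.65, 0.65, 0.65, 0.65],
  xyz=[
    [0, 0, 0.005],
    [0, 0, 0.012],
    [0, 0, 0.025],
    [0, 0, 0.04],
    [0, 0, 0.055],
    [0, 0, 0.07],
    [0, 0, 0.085],
    [0, 0, 0.1],
  ],
  yaw=[0, 0, 0, 0, 0, 0, 0, 0],
)

```text
time_s: 10.38
ee_pos: [561.5, 117.1, 167.4]
ee_rot: [-180.0, -0.1, -0.0]
force: [-0.1, 0.3, 0.1]
gripper_width: 75.1
gripper_force: 0.0
```

Request:
send_rows(
  grip=[0.65, 0.65, 0.65, 0.65, 0.65, 0.65, 0.65, 0.65],
  xyz=[
    [0, -0.005, 0.01],
    [-0.012, -0.03, 0.02],
    [-0.03, -0.06, 0.03],
    [-0.048, -0.09, 0.04],
    [-0.066, -0.12, 0.05],
    [-0.084, -0.15, 0.05],
    [-0.1, -0.18, 0.05],
    [-0.1, -0.2, 0.05],
  ],
  yaw=[0, 7, 14, 21, 28, 35, 42, 49],
)

```text
time_s: 11.05
ee_pos: [458.3, -85.0, 216.8]
ee_rot: [180.0, 0.1, 49.1]
force: [-1.2, 0.7, -0.2]
gripper_width: 75.4
gripper_force: 0.0
```

Run:
```python
from h import *
import pickle
f=grab('top'); im=cv2.cvtColor(f['frame'],cv2.COLOR_RGB2BGR); pickle.dump(f,open('top1.pkl','wb'))
g=grab('scene'); im2=cv2.cvtColor(g['frame'],cv2.COLOR_RGB2BGR)
o=np.zeros((500,800,3),np.uint8); o[:500,:500]=cv2.resize(im[175:225,220:270],(500,500),interpolation=cv2.INTER_CUBIC)
o[:420,500:]=cv2.resize(im2[175:245,220:270],(300,420),interpolation=cv2.INTER_CUBIC)
cv2.imwrite('pics/t1.png',o); print(w2px(f,(561,117,140)),w2px(f,(561,117,96)))
```

```text
[233.26315149 192.63603703] [235.01701088 196.5914211 ]
```

View pics/t1.png

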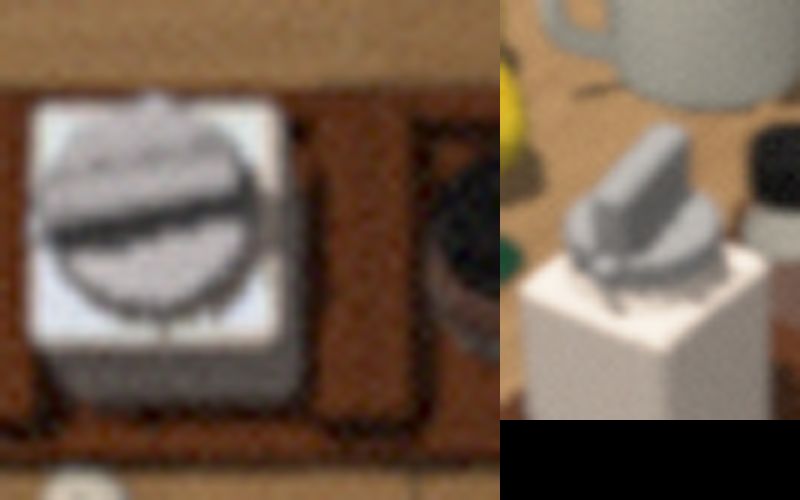

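Request:
send_rows(
  grip=[0.3, 0, -0.2, -0.2, -0.2, -0.2, -0.2, -0.2],
  xyz=[
    [0.014, 0.028, 0],
    [0.028, 0.056, 0],
    [0.042, 0.084, 0],
    [0.056, 0.112, 0],
    [0.07, 0.14, 0],
    [0.084, 0.168, 0],
    [0.094, 0.19, 0],
    [0.0994, 0.1997, 0],
  ],
  yaw=[6.5, 13, 19.5, 26, 32.5, 39, 45, 50.5],
)

```text
time_s: 11.82
ee_pos: [561.7, 120.6, 215.7]
ee_rot: [180.0, -0.1, 99.7]
force: [0.3, -1.9, 0.8]
gripper_width: 36.5
gripper_force: 0.0
```

Request:
send_rows(
  grip=[-0.2, -0.2, -0.2, -0.2, -0.2, -0.2, -0.2, -0.2],
  xyz=[
    [0, 0, 0],
    [0, 0, -0.02],
    [0, 0, -0.04],
    [0, 0, -0.055],
    [0, 0, -0.065],
    [0, 0, -0.065],
    [0, 0, -0.065],
    [0, 0, -0.065],
  ],
  yaw=[0, 0, 0, 0, 0, 0, 0, 0],
)

```text
time_s: 12.48
ee_pos: [561.3, 116.6, 152.1]
ee_rot: [179.9, -0.0, 99.2]
force: [-0.6, -1.5, 0.6]
gripper_width: 36.6
gripper_force: 0.0
```

Request:
send_rows(
  grip=[-0.2, -0.2, -0.2, -0.2, -0.2, -0.2, -0.2],
  xyz=[
    [0, 0, -0.006],
    [0, 0, -0.012],
    [0, 0, -0.018],
    [0, 0, -0.024],
    [0, 0, -0.029],
    [0, 0, -0.029],
    [0, 0, -0.029],
  ],
  yaw=[0, 0, 0, 0, 0, 0, 0],
)

```text
time_s: 13.07
ee_pos: [560.4, 116.6, 121.5]
ee_rot: [-179.9, 0.0, 99.3]
force: [-1.1, -0.2, -0.1]
gripper_width: 36.7
gripper_force: 0.0
```

Request:
send_rows(
  grip=[-0.3, -0.4, -0.5, -0.6, -0.7, -0.8, -1, -1],
  xyz=[
    [0, 0, 0],
    [0, 0, 0],
    [0, 0, 0],
    [0, 0, 0],
    [0, 0, 0],
    [0, 0, 0],
    [0, 0, 0],
    [0, 0, 0],
  ],
  yaw=[0, 0, 0, 0, 0, 0, 0, 0],
  grip_force=40,
)

```text
time_s: 13.73
ee_pos: [560.7, 116.7, 122.0]
ee_rot: [180.0, -0.0, 99.3]
force: [-0.4, -0.2, 0.6]
gripper_width: 0.6
gripper_force: 0.0
```

The fingers closed to about 0 mm with no force, so the bar is not between them. My ten views are used up, so I'll check numerically against the last crop.

Run:
```python
from h import *
import pickle
s=env.state(); print(s['ee_pos'],s['gripper_width'],s['gripper_force'],s['force'])
g=grab('scene'); pickle.dump(g,open('scene3.pkl','wb')); n=cv2.cvtColor(g['frame'],cv2.COLOR_RGB2GRAY)
o=cv2.cvtColor(cv2.imread('pics/t1.png')[:420,500:],cv2.COLOR_BGR2GRAY); o=cv2.resize(o,(50,70),interpolation=cv2.INTER_AREA)
n=n[175:245,220:270]
for r in range(0,70,3): print('%3d'%(175+r),' '.join('%3d'%v for v in o[r,::3]),' | ',' '.join('%3d'%v for v in n[r,::3]))
for p in [(560.7,116.7,122),(560.7,116.7,140),(560.7,116.7,116),(530,148,91),(530,86,91)]: print(p,w2px(g,p).round(1))
```

```text
[560.66462171 116.65703951 122.01144918] 0.5752696403250785 0.0 [-0.38432434 -0.17278419  0.61692019]
175 133 147 158 140 148 149 138 154 157 158 155 154 149 142 134 131 125  |  138 153 163 145  87  55  32  55  51  45  53 135 156 148 139 138 122
178 129 151 150 141 143 148 139 151 156 156 153 152 145 142 135 129 122  |  132 161 152 143  99  51  37  61  51  51  51 138 151 146 143 133 127
181 115 147 149 136 141 139 137 150 154 153 152 149 146 141 136 129 121  |  120 152 153 139 118  56  35  60  55  49  51 144 150 145 140 134 126
184  92 123 147 147 142 136 137 148 151 151 150 147 143 138 137 128 118  |   96 129 153 149 125  60  30  58  54  50  55 143 148 144 141 135 128
187 156 129 148 142 146 147 142 143 148 150 151 144 142 138 134 130 112  |  162 135 151 149 133  54  30  56  52  48  60 143 148 145 142 133 120
190 169 139 142 148 128 110 128 137 137 144 143 140 139 137 132 120  80  |  178 141 151 154 122  63  26  52  51  46  66 140 146 144 138 125  84
193 176 144 148 151 145 146 150 149 149 141 128 119 121 114 123 132 123  |  182 145 155 158 145  69  34  53  52  50  89 122 123 116 13
[... 1916 characters left out ...]
7 168 148 126 127 127 125 126  74  60  |  154 157 173 171 171 172 174 174 174 155 135 133 135 133 132  73  37
238 152 153 165 165 166 164 167 165 166 146 128 126 126 126 122  67  46  |  156 158 171 174 171 173 174 172 172 153 133 131 136 131 129  72  42
241 127  99 164 165 166 167 165 165 165 148 131 129 127 127 126  66  40  |  132 102 167 172 173 171 172 170 173 155 134 134 133 134 128  69  38
244  74  78 154 165 164 165 165 165 165 150 129 129 127 126 123  68  38  |   79  79 160 171 171 172 172 171 171 155 135 133 134 132 130  69  45
(560.7, 116.7, 122) [243.8 208.9]
(560.7, 116.7, 140) [243.5 201.2]
(560.7, 116.7, 116) [243.9 211.5]
(530, 148, 91) [246.7 235. ]
(530, 86, 91) [265.7 219.9]
```

The images show the physical fingertips about 18 mm above the reported TCP (in s3 and s4 the tips reached only just below the shoulder). So the fingers closed above the bar. Reopen and go lower, watching the force.

Request:
send_rows(
  grip=[-0.2, -0.2, -0.2, -0.2, -0.2, -0.2, -0.2, -0.2],
  xyz=[
    [0, 0, 0.005],
    [0, 0, 0.005],
    [0, 0, 0.005],
    [0, 0, 0.005],
    [0, 0, 0],
    [0, 0, -0.005],
    [0, 0, -0.01],
    [0, 0, -0.01],
  ],
  yaw=[0, 0, 0, 0, 0, 0, 0, 0],
)

```text
time_s: 14.45
ee_pos: [559.6, 116.4, 110.3]
ee_rot: [-179.8, 0.0, 99.3]
force: [-0.3, -0.2, 0.0]
gripper_width: 36.9
gripper_force: 0.0
```

Request:
send_rows(
  grip=[-0.2, -0.2, -0.2, -0.2],
  xyz=[
    [0, 0, -0.001],
    [0, 0, -0.002],
    [0, 0, -0.003],
    [0, 0, -0.003],
  ],
  yaw=[0, 0, 0, 0],
)

```text
time_s: 14.78
ee_pos: [560.6, 116.6, 108.9]
ee_rot: [180.0, 0.0, 99.3]
force: [-0.3, -0.1, -0.9]
gripper_width: 36.5
gripper_force: 0.0
```

Run:
```python
from h import *
s=env.state(); print(s['ee_pos'],s['gripper_width'],s['force'])
n=grab('scene')['frame'].max(2)[170:220,222:270]
for r in range(0,50,2): print('%3d'%(170+r),' '.join('%3d'%v for v in n[r,::2]))
```

```text
[560.64894872 116.63752256 108.88684618] 36.506218529751536 [-0.34913181 -0.09217944 -0.91824299]
170 101  63  60  57  55  54  53  68 121 133  86  40  36  33  34  55 121 120 109  91  70  70  93 117
172 146  67  68  60  56  56  51  47 122 160 110  42  39  39  35  63 107  96 106 108 123 112  98  88
174 154  80  61  57  56  43  33  34 111 155 118  51  37  38  32  45  87  75  61  65  83  87  73  65
176 173  92  61  58  47  31  21  31  96 154 153 128 103  62  36  39  52  54  61  64 109 121 104  80
178 179 100  63  45  34  26  24  31  93 154 163 167 158 109  62  58  52  59  57  71 126 142 136 120
180 182 110  64  48  27  18  21  28  86 149 167 166 161 116  66  64  58  58  57  74 132 140 136 122
182 168 126  67  48  26  25  19  29  83 151 164 164 154  94  63  64  57  52  60  73 135 141 136 124
184 124 133  69  43  22  30  25  28  84 145 160 162 141  75  67  64  58  58  54  80 135 143 137 128
186 127 140  70  47  23  25  22  21  83 143 159 161 137  78  68  64  51  52  58  85 135 139 138 128
188 172 151  72  54  32  26  23  31  67 128 152 160 147  80  65  65  57  58  59  91 139 142 137 118
19
[... 797 characters left out ...]

206  94  97 116 173 184 186 178 180 181 150 112 102  90  59  65  65 136 182 186 157  65  21  25  25
208 117 134 164 184 181 161 130 156 171 155 103  94  88  66  70  88 129 172 174 138  93  48  30  25
210 177 185 185 185 168 122 109 126 129 114  95  89  93  92  90  97 104 140 148 122 145 137 117 107
212 183 185 179 177 151 104 105 123 123 109  95  91  98 105 103  97  98 120 127 124 160 171 175 176
214 157 178 178 179 154 107 107 117 123 110  96  98 111 141 108  98  99 105 109 125 159 170 173 176
216  93 157 181 181 155 127 137 132 124 109 103 122 132 110 102 104 102 112 127 133 152 165 173 180
218  82 141 191 198 153 127 131 172 166 135 155 167 166 127 105 108 108 127 142 145 148 148 148 145
```

Request:
send_rows(
  grip=[-0.3, -0.4, -0.5, -0.6, -0.7, -0.8, -1, -1],
  xyz=[
    [0, 0, 0],
    [0, 0, 0],
    [0, 0, 0],
    [0, 0, 0],
    [0, 0, 0],
    [0, 0, 0],
    [0, 0, 0],
    [0, 0, 0],
  ],
  yaw=[0, 0, 0, 0, 0, 0, 0, 0],
)

```text
time_s: 15.5
ee_pos: [560.8, 116.5, 109.0]
ee_rot: [180.0, 0.0, 99.3]
force: [0.0, -0.6, -0.1]
gripper_width: 13.2
gripper_force: 40.0
```

Request:
send_rows(
  grip=[-1, -1, -1, -1, -1, -1, -1, -1],
  xyz=[
    [0, 0, 0],
    [0, 0, 0],
    [0, 0, 0],
    [0, 0, 0],
    [0, 0, 0],
    [0, 0, 0],
    [0, 0, 0],
    [0, 0, 0],
  ],
  yaw=[-3, -6, -10, -14, -18, -22, -26, -30],
)

```text
time_s: 16.17
ee_pos: [560.9, 116.5, 109.0]
ee_rot: [180.0, 0.0, 69.2]
force: [0.8, -0.4, 0.3]
gripper_width: 12.6
gripper_force: 40.0
```

```bash
python3 -c "
from h import *
s=env.state(); print(s['ee_rot'],s['torque'],s['force'],s['qpos'])"
```

```text
[1.79957358e+02 1.08544505e-02 6.91694640e+01] [-0.1612919  -0.21299313  0.21230564] [ 0.78466432 -0.41329011  0.321024  ] [ 1.06022909e+01  2.14277131e+01  9.65697402e+01 -3.56845934e-02
  6.19718274e+01  3.14495828e+01]
```

Request:
send_rows(
  grip=[-1, -1, -1, -1, -1, -1, -1, -1],
  xyz=[
    [0, 0, 0],
    [0, 0, 0],
    [0, 0, 0],
    [0, 0, 0],
    [0, 0, 0],
    [0, 0, 0],
    [0, 0, 0],
    [0, 0, 0],
  ],
  yaw=[-5, -10, -15, -20, -25, -30, -35, -40],
)

```text
time_s: 16.83
ee_pos: [561.3, 116.1, 109.1]
ee_rot: [179.9, -0.0, 29.1]
force: [2.5, -2.4, 1.1]
gripper_width: 13.1
gripper_force: 40.0
```

Request:
send_rows(
  grip=[-1, -1, -1, -1, -1, -1, -1],
  xyz=[
    [0, 0, 0],
    [0, 0, 0],
    [0, 0, 0],
    [0, 0, 0],
    [0, 0, 0],
    [0, 0, 0],
    [0, 0, 0],
  ],
  yaw=[-4, -8, -12, -16, -20, -24, -24],
)

```text
time_s: 17.42
ee_pos: [561.4, 115.9, 109.2]
ee_rot: [179.9, -0.1, 5.3]
force: [1.5, -2.1, 0.6]
gripper_width: 13.1
gripper_force: 40.0
```

```bash
python3 -c "
from h import *
s=env.state(); print(s['ee_rot'],s['torque'],s['force'],s['qpos'])"
```

```text
[ 1.79911251e+02 -8.04006472e-02  5.29296245e+00] [-0.4903822  -0.35518572  0.01696533] [ 1.46003155 -2.12353721  0.56862706] [10.57807868 21.42665265 96.54318733 -0.10851702 61.95831869 95.33613381]
```

Request:
send_rows(
  grip=[-1, -1, -1, -1, -1],
  xyz=[
    [0, 0, 0],
    [0, 0, 0],
    [0, 0, 0],
    [0, 0, 0],
    [0, 0, 0],
  ],
  yaw=[-2, -4, -6, -8, -10],
)

```text
time_s: 17.83
ee_pos: [561.4, 115.9, 109.2]
ee_rot: [179.9, -0.1, -4.6]
force: [2.2, -2.7, -0.2]
gripper_width: 12.9
gripper_force: 40.0
```

```bash
python3 -c "
from h import *
s=env.state(); print(s['ee_rot'],s['torque'],s['force'],s['qpos'])"
```

```text
[ 1.79919009e+02 -9.66081538e-02 -4.61134929e+00] [-0.55146482 -0.35907718  0.15955635] [ 2.19853289 -2.68577606 -0.19130602] [ 10.57924737  21.42290095  96.54484485  -0.11723607  61.96029339
 105.24571069]
```

Request:
send_rows(
  grip=[-1, -1, -1, -1],
  xyz=[
    [0, 0, 0],
    [0, 0, 0],
    [0, 0, 0],
    [0, 0, 0],
  ],
  yaw=[-1.5, -3, -4.5, -6],
)

```text
time_s: 18.17
ee_pos: [561.4, 115.8, 109.2]
ee_rot: [179.9, -0.1, -10.5]
force: [1.3, -2.9, 0.7]
gripper_width: 13.0
gripper_force: 40.2
```

```bash
python3 -c "
from h import *
s=env.state(); print(s['ee_rot'],s['torque'],s['force'],s['qpos'][5])"
```

```text
[ 1.79916005e+02 -1.03654021e-01 -1.05383953e+01] [-0.5203588  -0.3416505   0.56418581] [ 1.3094715  -2.92019277  0.70540171] 111.18304375256074
```

Request:
send_rows(
  grip=[-1, -1, -1, -1],
  xyz=[
    [0, 0, 0],
    [0, 0, 0],
    [0, 0, 0],
    [0, 0, 0],
  ],
  yaw=[-1, -2, -3, -3],
)

```text
time_s: 18.5
ee_pos: [561.2, 116.0, 109.3]
ee_rot: [179.9, -0.1, -13.6]
force: [2.8, -4.9, 2.1]
gripper_width: 13.3
gripper_force: 41.1
```

```bash
python3 -c "
from h import *
s=env.state(); print(s['ee_rot'],s['torque'],s['force'],s['qpos'][5])"
```

```text
[ 1.79935627e+02 -9.32895464e-02 -1.35988272e+01] [-0.83262625 -0.41521488  1.00906109] [ 2.8411106  -4.92035121  2.09805716] 114.24454241179664
```

Torque has risen to 1.0 N·m against 0.2 of friction, so the cap is at the hard stop. Release and back off.

Request:
send_rows(
  grip=[-0.6, -0.4, -0.2, -0.2, -0.2, -0.2, -0.2, -0.2],
  xyz=[
    [0, 0, 0],
    [0, 0, 0],
    [0, 0, 0],
    [0, 0, 0],
    [0, 0, 0],
    [0, 0, 0.005],
    [0, 0, 0.02],
    [0, 0, 0.04],
  ],
  yaw=[0, 0, 0, 0, 0, 0, 0, 0],
)

```text
time_s: 19.17
ee_pos: [559.2, 116.7, 148.2]
ee_rot: [179.9, 0.2, -13.7]
force: [1.2, 0.2, -0.1]
gripper_width: 36.3
gripper_force: 0.0
```

Request:
send_rows(
  grip=[-0.2, -0.2, -0.2, -0.2, -0.2, -0.2, -0.2, -0.2],
  xyz=[
    [0, 0, 0.03],
    [0, 0, 0.06],
    [0, -0.005, 0.09],
    [-0.02, -0.03, 0.1],
    [-0.04, -0.07, 0.1],
    [-0.06, -0.11, 0.1],
    [-0.08, -0.15, 0.1],
    [-0.1, -0.19, 0.1],
  ],
  yaw=[0, 0, 0, 0, 0, 0, 0, 0],
)

```text
time_s: 19.83
ee_pos: [464.9, -63.4, 249.5]
ee_rot: [-180.0, -0.0, -13.6]
force: [0.4, -0.1, 0.2]
gripper_width: 36.4
gripper_force: 0.0
```

Run:
```python
from h import *
f=grab('top','final_top.png'); im=f['frame']
print(env.state()['ee_pos'])
n=im.max(2)[178:216,218:256]
for r in range(38): print('%3d'%(178+r),' '.join('%3d'%v for v in n[r]))
```

```text
[461.22799027 -69.73607012 249.68376945]
178 150 147 147 146 148 148 148 143 143 146 147 152 145 146 145 143 143 143 143 140 140 141 144 141 140 144 139 141 135 141 139 144 138 139 143 143 145 146
179 144 148 144 143 145 144 142 147 142 144 146 142 146 140 144 140 142 141 141 141 138 145 145 142 144 136 139 142 139 139 141 140 139 137 137 141 143 141
180 147 144 145 144 139 144 145 147 142 147 141 142 145 141 137 139 141 145 137 143 141 143 142 142 143 142 142 145 145 140 144 144 138 142 140 146 143 136
181 145 144 147 142 140 144 141 143 140 141 143 139 146 144 144 147 144 142 145 145 147 146 148 143 144 142 147 144 149 142 146 144 146 152 146 146 145 140
182 136 140 141 140 136 136 143 139 142 135 142 136 140 139 137 147 146 144 146 140 144 148 146 144 143 149 145 142 145 144 141 146 142 144 135 130 131 126
183 118 116 117 118 119 117 118 119 123 127 125 124 120 123 123 133 147 144 132 127 123 125 122 126 118 120 123 123 128 124 126 126 126 122 106 100 101 100
184  82  90  89  89  86  75  80 111 144 152 150 144 130 110 111 134 156 150 141 114  89  89  88  86  83  89  90  88  90  91
[... 4168 characters left out ...]
  94  97  97 103 105 112 121 126 107  85  76  78  50  43  51  81  95  91  91
212  92  94  94  91  85  56  44  72  80  83  81  83  79  85  86  84  86  91  81  83  84  85  77  86  78  83  85  82  78  78  74  48  39  44  88  89  92  91
213  99  96  91  93  91  57  38  53  71  73  78  77  85  85  82  88  81  87  81  85  86  85  87  87  82  78  85  79  84  80  71  44  36  46  85  94  91  86
214  97  96  94  97  90  59  29  34  43  50  71  64  65  66  68  73  74  71  78  78  77  81  82  88  82  85  87  85  83  78  64  41  37  53  86  92  93  90
215  91  92  95  87  87  60  39  33  36  54  72  53  52  42  48  56  53  57  58  65  65  65  74  72  68  72  74  80  81  71  54  48  44  59  81  90  86  87
```

Final top image, checked numerically: the bar and the canister are both turned about 9° clockwise, so they line up. The tab is over the lug at (234,183), and the canister stands in the bay within its play.

```bash
python3 -c "
from workcell import env
print(env.job_done())"
```

```text
the job is handed in; nothing more can be done
None
```

The canister stands upright in the wide bay and was set down with its cap still unscrewed; the cap was then turned clockwise to its hard stop (1.0 N·m against about 0.2 of friction) in one continuous turn of about 113°, because the wrist had the range for it, and the job is handed in at about 20 s.

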